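# Move the valve lifters to the assembly block in order

### The arm

A 6-joint arm with a two-finger parallel gripper is mounted at the origin on a cart in front of the work surface, level with it; the furniture and walls round the work are solid. World frame = base frame: x ahead of the robot, y to its left, z up, the work surface at z = 0. Lengths are in mm, angles in rad, forces in N, time in s.
With the tool pointing down it reaches from about 300 to 1000 mm from the base axis. Payload 5.1 kg.
Tool frame: the origin (TCP) lies midway between the tips of the shut fingers; the grasp point (between the pads) lies 19 mm behind it; z points along the fingers, y is the line along which they close (so a half turn about z gives the same grasp; the last joint's range is limited). The gripper opens to 95 mm and grips with 3 to 60 N. Pads are 20 mm wide; open, the fingers measure 119 mm over their backs; the gripper's body (75 mm by 180 mm) begins 59 mm behind the grasp point.
Start: joints at [-1.215, 0.124, 1.65, -0, 1.367, -0.083], TCP at [276.122, -588.423, 214.656] pointing down, gripper open.
Joint ranges: [-2.61, 2.61], [-1.02, 2.33], [0.03, 2.71], [-1.35, 4.49], [0.32, 2.68], [-2.91, 2.91]. Speed limits (rad/s): [2.57, 2.57, 3.14, 3.14, 3.14, 3.14].

### API

Orientations are given as [roll, pitch, yaw] about the fixed x, y, z axes, in that order (R = Rz(yaw) Ry(pitch) Rx(roll)).
In Python, from plant import manip, optics gives the robot as it stands.
- The arm moves only by the tool jog_arm, never from a script. Its argument "plan" is a list of rows, each a list of 2 entries, a list of its own where there are three numbers: the shift along the world's x, y, z in mm, then the turn, a rotation vector about the world's x, y, z in degrees. In form: [[[tx, ty, tz], [ax, ay, az]], ...]. A call has 1 to 20 rows; each row shifts and turns the commanded pose from where the row before left it; what a row does not reach is not made up. A row lasts 1/8 s, in which the tool goes at most 62.5 mm and 10.7 degrees, less where a joint would pass 70% of its speed; a pose out of reach is approached as far as the arm can. A call is refused whole if a number of a shift passes 62.5 or a number of a turn 10.7, either way. A call with a gripper value outside its range is refused whole. "gripper" is the closure in counts, from 0 (fully open) to 255 (shut), set as the call begins (left out, the last holds). The fingers move at their own pace and stop on an object; the grip force is fixed at half the most. Time passes only in rows, so rows that do not move let the fingers close. It gives the time, the measured TCP pose, the force, the opening and the grip force at its end, in the units of the state.
- manip.sense(): the state, without advancing time (a new reading comes with each control period).
- optics.camera(name): name is "scene" or "top" or "wrist"; returns (picture, depth): 400x640x3 uint8, red, green, blue; 400x640 float32, mm along the optical axis (not along the pixel's ray), 0 where there is no reading.
- optics.get_calibration(name): a dict with "fx", "fy", "cx", "cy" (pixels), "cam_to_world" (4x4, takes a point from camera to world coordinates). Camera axes: x right, y down, z forward; pixel columns grow to the right and rows downward; lengths in mm; the calibration is good to about 2 mm. The wrist camera is an equidistant fisheye: a pixel r from the principal point sees the ray r / f radians off the axis. A picture is of the moment at which its call begins: read the wrist's pose just before it. get_calibration takes no time and is no camera call; for the wrist camera it gives the pose at the moment of the call.
- manip.close_job(): hands the job in; it is judged then, once.
The state is a dict: "t": time; "joints": joint angles; "qvel": joint speeds; "tau": joint torques, N m; "position": TCP position; "tool_rot": TCP orientation; "force": force on the tool from outside, world axes, zero at the start; "moment": the same for the moment, N m; "gripper_width": finger opening in mm; "finger_force": force on a finger pad.
Only numpy, scipy, OpenCV 4.12 (cv2) and the standard library are available. Lean on these libraries where they do the work, as an engineer would, in place of code of your own. Each camera call takes 0.05 s, during which the arm holds its last target. There are 200 camera calls.

### The job

Move the four valve lifters from the metal wash tray to the wooden assembly block, keeping their order: the lifter that stands nearest the red end of the tray goes into the hole nearest the red end of the block, and so on along the row, one lifter to each hole. Set them down rather than dropping them, and leave each standing upright on the floor of its hole.

Things in the scene. Friction and masses are not known exactly. Their poses are not given: they have to be found in the camera images.
- lifter_blue_centre (a point): Valve lifter with blue painted upper end: upright round steel pin, 28 mm diameter, 66 mm tall, about 0.12 kg, loose. The point is its centre, 33 mm above its foot; its z axis runs up along the pin. The top 18 mm, the top face included, is blue. At the start it stands in the blue seat, its foot 9 mm above the bench.
- lifter_yellow_centre (a point): Valve lifter with yellow painted upper end: upright round steel pin, 28 mm diameter, 66 mm tall, about 0.12 kg, loose. The point is its centre, 33 mm above its foot; its z axis runs up along the pin. The top 18 mm, the top face included, is yellow. At the start it stands in the yellow seat, its foot 9 mm above the bench.
- lifter_green_centre (a point): Valve lifter with green painted upper end: upright round steel pin, 28 mm diameter, 66 mm tall, about 0.12 kg, loose. The point is its centre, 33 mm above its foot; its z axis runs up along the pin. The top 18 mm, the top face included, is green. At the start it stands in the green seat, its foot 9 mm above the bench.
- lifter_white_centre (a point): Valve lifter with white painted upper end: upright round steel pin, 28 mm diameter, 66 mm tall, about 0.12 kg, loose. The point is its centre, 33 mm above its foot; its z axis runs up along the pin. The top 18 mm, the top face included, is white. At the start it stands in the white seat, its foot 9 mm above the bench.
- seat_blue: Fixed shallow blue plastic cup on the wash tray in which the blue lifter stands at the start: 51 mm outside and 45 mm inside diameter, rim 16 mm and inner floor 9 mm above the bench. Origin: centre of its underside, 6 mm above the bench. It stays where it is, so it marks the lifter's old place in the row.
- seat_yellow: Fixed shallow yellow plastic cup on the wash tray in which the yellow lifter stands at the start: 51 mm outside and 45 mm inside diameter, rim 16 mm and inner floor 9 mm above the bench. Origin: centre of its underside, 6 mm above the bench. It stays where it is, so it marks the lifter's old place in the row.
- seat_green: Fixed shallow green plastic cup on the wash tray in which the green lifter stands at the start: 51 mm outside and 45 mm inside diameter, rim 16 mm and inner floor 9 mm above the bench. Origin: centre of its underside, 6 mm above the bench. It stays where it is, so it marks the lifter's old place in the row.
- seat_white: Fixed shallow white plastic cup on the wash tray in which the white lifter stands at the start: 51 mm outside and 45 mm inside diameter, rim 16 mm and inner floor 9 mm above the bench. Origin: centre of its underside, 6 mm above the bench. It stays where it is, so it marks the lifter's old place in the row.
- wash_tray: Dark steel wash tray, 66 mm by 243 mm, fixed to the bench, with the row of four coloured seats. Origin: centre of its underside, on the bench, z up; the row runs along its y axis, with the four places at x = 0 and y = +84, +28, -28, -84 mm. A bright red end piece, 12 mm long and 16 mm high, marks its +y end.
- assembly_block: Pale wooden assembly block, 66 mm by 237 mm, 16 mm high, fixed to the bench, with a row of four round blind holes of 45 mm diameter and 10 mm depth (hole floor 6 mm above the bench). Origin: centre of its underside, on the bench, z up; the holes are at x = 0 and y = +84, +28, -28, -84 mm along its y axis. A bright red end piece, 12 mm long, marks its +y end.
Not all that is in view belongs to the job. What is shaped like the part that bears lifter_yellow_centre but pink is not meant.

How it is judged:
By the outcome, as a careful person would: the job done as asked, in the order asked, and still so for the second after the job is handed in, with the robot touching nothing.
It also fails if it takes over 112 s, if anything falls off the work surface, if the arm or the gripper's body presses on something with over 40 N, if the wrist force passes 120 N, or if a joint passes its speed limit or range.

## Working session

There is one attempt and no reset: what is moved stays moved. The work goes in short steps, Python scripts to look and compute and a tool call to move; the robot and the scene stay as the last step left them, time stands still between calls to the robot, and variables do not carry over. Pictures are saved under pics/ and viewed, at most 14 in all, crops included, and the job is handed in when it is done.

Besides the shell and the picture viewer there is one more tool, called after "Emit:" as a command line: name --argument value ..., lists and objects as JSON in quotes. jog_arm: Moves the arm, as the interface text tells. Its arguments: {"type":"object","properties":{"plan":{"type":"array"},"gripper":{"type":"number"}},"required":["plan"]}

```bash
mkdir -p pics; python3 - <<'E'
from plant import manip, optics
import cv2,numpy as np
for n in("scene","top"):
    p,d=optics.camera(n); cv2.imwrite(f"pics/{n}0.png",p[:,:,::-1]); np.save(f"{n}.npy",d)
    c=optics.get_calibration(n); print(n,{k:np.round(v,3) for k,v in c.items()})
print(manip.sense())
E
```

```text
scene {'fx': np.float64(429.412), 'fy': np.float64(429.412), 'cx': np.float64(317.458), 'cy': np.float64(193.39), 'cam_to_world': array([[-8.80000e-01, -3.59000e-01,  3.10000e-01,  2.42275e+02],
       [-4.74000e-01,  6.70000e-01, -5.71000e-01,  6.45399e+02],
       [-3.00000e-03, -6.50000e-01, -7.60000e-01,  8.21920e+02],
       [ 0.00000e+00,  0.00000e+00,  0.00000e+00,  1.00000e+00]])}
top {'fx': np.float64(378.853), 'fy': np.float64(378.853), 'cx': np.float64(320.688), 'cy': np.float64(197.701), 'cam_to_world': array([[-5.00000e-03, -9.86000e-01,  1.66000e-01,  3.82517e+02],
       [-1.00000e+00,  5.00000e-03, -2.00000e-03,  6.84310e+01],
       [ 1.00000e-03, -1.66000e-01, -9.86000e-01,  9.13520e+02],
       [ 0.00000e+00,  0.00000e+00,  0.00000e+00,  1.00000e+00]])}
{'t': 0.1, 'joints': array([-1.21460193e+00,  1.24431716e-01,  1.65150691e+00, -2.65599677e-05,
        1.36749172e+00, -8.25979597e-02]), 'qvel': array([ 0.0001341 , -0.0008493 , -0.003588  ,  0.00210012, -0.00012559,
        0.00024283]), 'tau': array([ 8.14296709e-04, -4.18881798e+01, -3.61095536e+01,  7.76527100e-02,
        4.61936498e-02, -4.97314625e-05]), 'position': array([ 275.91992908, -587.90454484,  213.53330113]), 'tool_rot': array([-3.13975908e+00, -1.25702436e-04,  4.38797628e-01]), 'force': array([ 0.03391556, -0.30272532, -0.86306242]), 'moment': array([-0.02880495,  0.01621988, -0.05159752]), 'finger_force': 0.0, 'gripper_width': 95.20340083843598}
```

View pics/top0.png

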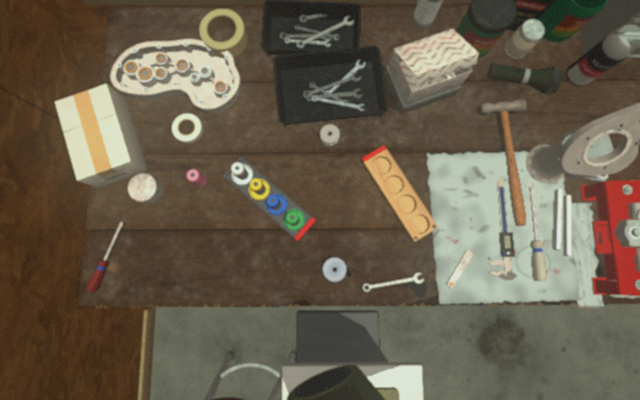

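View pics/scene0.png

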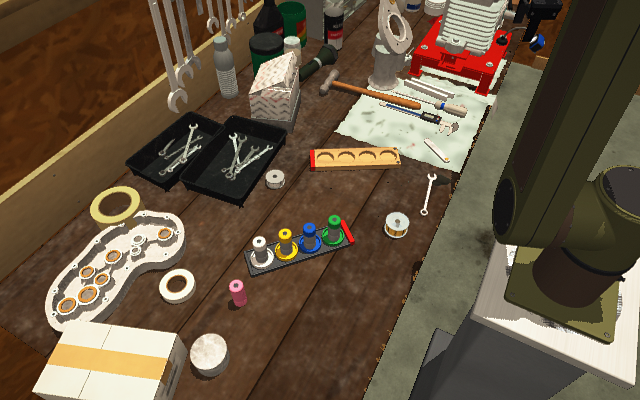

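The top view shows the tray running from about (240,172) to (305,228), with its red end beside green. The block runs from its red end at (375,153) to (425,230). I'll enlarge both.

```bash
python3 - <<'E'
import cv2
p=cv2.imread("pics/top0.png")[140:250,220:445]
cv2.imwrite("pics/crop.png",cv2.resize(p[:, :],None,fx=3.5,fy=3.5,interpolation=cv2.INTER_CUBIC))
E
```

```text
(no output)
```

View pics/crop.png

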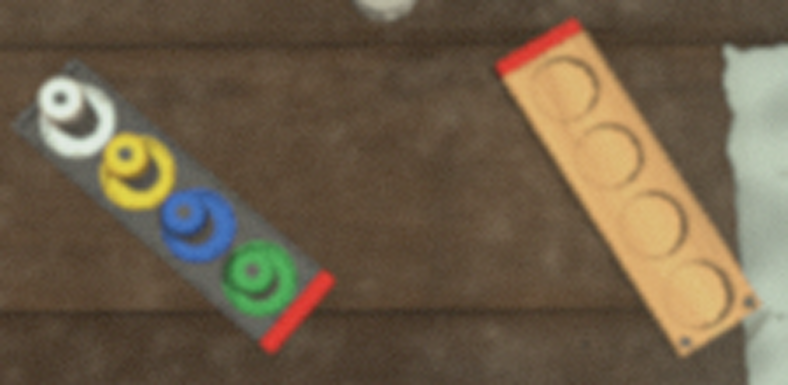

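In the crop, the lifter tops sit at white (63,100), yellow (127,155), blue (186,213) and green (253,271). The seat rims are at (77,118), (138,172), (199,226) and (261,279). The holes, starting from the red end, are at (565,90), (610,156), (654,223) and (699,294).

```bash
cat > h.py <<'E'
from plant import manip, optics
import numpy as np, cv2
def ray(name,px,z,c=None):
    c=c or optics.get_calibration(name); px=np.atleast_2d(px).astype(float)
    d=np.c_[(px[:,0]-c["cx"])/c["fx"],(px[:,1]-c["cy"])/c["fy"],np.ones(len(px))]
    if name=="wrist":
        r=np.hypot(d[:,0],d[:,1]); k=np.where(r>1e-9,np.sin(r)/np.maximum(r,1e-9),1)
        d=np.c_[d[:,0]*k,d[:,1]*k,np.cos(r)]
    M=c["cam_to_world"]; w=d@M[:3,:3].T; o=M[:3,3]
    return o+w*((z-o[2])/w[:,2])[:,None]
def fitrow(pts):
    "pts in order +y..-y; returns origin, yaw, fitted places"
    q=np.array([[0,84],[0,28],[0,-28],[0,-84]],float); P=np.asarray(pts)[:,:2]; c=P.mean(0)
    H=q.T@(P-c); yaw=np.arctan2(H[0,1]-H[1,0],H[0,0]+H[1,1])
    R=np.array([[np.cos(yaw),-np.sin(yaw)],[np.sin(yaw),np.cos(yaw)]])
    return c,yaw,q@R.T+c
E
python3 - <<'E'
from h import *
np.set_printoptions(precision=1,suppress=True)
f=lambda a:np.array(a)/3.5+[220-.36,140-.36]
L=ray("top",f([(253,271),(186,213),(127,155),(63,100)]),75)
S=ray("top",f([(261,279),(199,226),(138,172),(77,118)]),16)
B=ray("top",f([(565,90),(610,156),(654,223),(699,294)]),16)
print("lifters",L[:,:2]);
for n,x in(("tray",S),("block",B)):
    c,y,F=fitrow(x);print(n,c,np.degrees(y),F,(x[:,:2]-F))
E
```

```text
lifters [[480.1 131.1]
 [517.6 174.3]
 [555.7 212.9]
 [592.4 255.3]]
tray [537.4 194.1] 138.63753318384025 [[481.9 131.1]
 [518.9 173.1]
 [555.9 215.1]
 [593.  257.1]] [[-0.5 -1. ]
 [-0.8 -0.4]
 [-0.   0.1]
 [ 1.3  1.2]]
block [ 541.5 -124.3] -58.833842219751055 [[ 613.4  -80.9]
 [ 565.5 -109.8]
 [ 517.6 -138.8]
 [ 469.7 -167.8]] [[-0.9  0. ]
 [-0.  -0.6]
 [ 0.9  0. ]
 [-0.   0.5]]
```

Emit:
jog_arm --plan '[[[14.5, 43.5, 0], [0, 0, 1.3]], [[14.5, 43.5, 0], [0, 0, 1.3]], [[14.5, 43.5, 0], [0, 0, 1.3]], [[14.5, 43.5, 0], [0, 0, 1.3]], [[14.5, 43.5, 0], [0, 0, 1.3]], [[14.5, 43.5, 0], [0, 0, 1.3]], [[14.5, 43.5, 0], [0, 0, 1.3]], [[14.5, 43.5, 0], [0, 0, 1.3]], [[14.5, 43.5, 0], [0, 0, 1.3]], [[14.5, 43.5, 0], [0, 0, 1.3]], [[14.5, 43.5, 0], [0, 0, 1.3]], [[14.5, 43.5, 0], [0, 0, 1.3]], [[14.5, 43.5, 0], [0, 0, 1.3]], [[14.5, 43.5, 0], [0, 0, 1.3]], [[14.5, 43.5, 0], [0, 0, 1.3]], [[14.5, 43.5, 0], [0, 0, 1.3]], [[14.5, 43.5, 0], [0, 0, 1.3]], [[14.5, 43.5, 0], [0, 0, 1.3]], [[0, 0, 0], [0, 0, 0]], [[0, 0, 0], [0, 0, 0]]]' --gripper 0

```text
t: 2.6
position: [536.7, 194.1, 214.0]
tool_rot: [-3.141, 0.001, 0.847]
force: [0.1, -0.2, -0.0]
gripper_width: 95.4
finger_force: 0.0
```

```bash
python3 - <<'E'
from h import *
c=optics.get_calibration("wrist"); s=manip.sense()
p,d=optics.camera("wrist"); cv2.imwrite("pics/w1.png",p[:,:,::-1])
import pickle; pickle.dump(c,open("w1.pkl","wb")); print(s["position"],np.degrees(s["tool_rot"]),s["t"]); print(c)
E
```

```text
[536.65925706 194.13093865 214.00490864] [-1.79976725e+02  8.06670749e-02  4.85437532e+01] 2.6
{'fx': 309.70691628693146, 'fy': 309.70691628693146, 'cx': 313.1949161942666, 'cy': 199.7894442119647, 'cam_to_world': array([[ 7.49250382e-01, -6.36244571e-01, -1.83893205e-01,
         5.89043820e+02],
       [-6.62284885e-01, -7.20461919e-01, -2.05702102e-01,
         2.52237126e+02],
       [-1.61120568e-03,  2.75912068e-01, -9.61181531e-01,
         3.84452679e+02],
       [ 0.00000000e+00,  0.00000000e+00,  0.00000000e+00,
         1.00000000e+00]])}
```

View pics/w1.png

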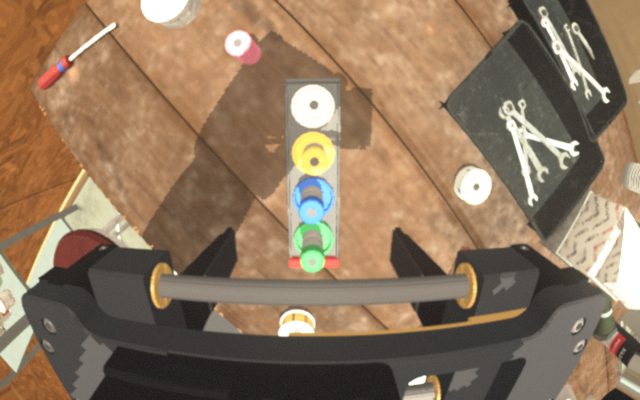

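The wrist view has the tray row in line with the fingers. The lifter tops are at white (314,105), yellow (315,160), blue (312,211) and green (313,260). The seats are at (314,106), (313,153), (313,196) and (313,238).

```bash
python3 - <<'E'
from h import *
import pickle; c=pickle.load(open("w1.pkl","rb"))
np.set_printoptions(precision=1,suppress=True)
L=ray("wrist",[(313,260),(312,211),(315,160),(314,105)],75,c)
S=ray("wrist",[(313,238),(313,196),(313,153),(314,106)],16,c)
print(L[:,:2],S[:,:2],fitrow(S))
E
```

```text
[[483.4 133.8]
 [520.8 177.7]
 [558.8 216.1]
 [594.7 258.2]] [[484.4 135.1]
 [521.6 177.2]
 [556.9 217.1]
 [595.  258.4]] (array([539.5, 197. ]), np.float64(2.4111984765010623), array([[483.4, 134.4],
       [520.8, 176.1],
       [558.2, 217.8],
       [595.5, 259.5]]))
```

Emit:
jog_arm --plan '[[[-18.5, -20.5, 0], [0, 0, 0]], [[-18.5, -20.5, 0], [0, 0, 0]], [[-18, -21, 0], [0, 0, 0]], [[0, 0, -30], [0, 0, 0]], [[0, 0, -30], [0, 0, 0]], [[0, 0, -30], [0, 0, 0]], [[0, 0, -30], [0, 0, 0]], [[0, 0, -30], [0, 0, 0]], [[0, 0, -18], [0, 0, 0]], [[0, 0, -10], [0, 0, 0]], [[0, 0, 0], [0, 0, 0]], [[0, 0, 0], [0, 0, 0]]]'

```text
t: 4.15
position: [483.1, 132.7, 37.8]
tool_rot: [3.14, -0.002, 0.847]
force: [-0.5, -0.8, 0.6]
gripper_width: 94.7
finger_force: 0.0
```

```bash
python3 - <<'E'
from h import *
p,d=optics.camera("wrist"); cv2.imwrite("pics/w2.png",p[150:400,150:500,::-1])
E
```

```text
(no output)
```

View pics/w2.png

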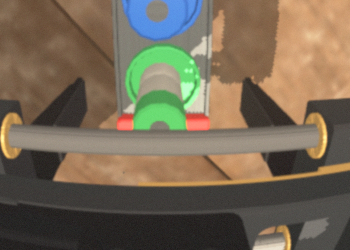

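The green lifter stands midway between the fingers, so I'll close.

Emit:
jog_arm --plan '[[[0, 0, 0], [0, 0, 0]], [[0, 0, 0], [0, 0, 0]], [[0, 0, 0], [0, 0, 0]], [[0, 0, 0], [0, 0, 0]], [[0, 0, 0], [0, 0, 0]], [[0, 0, 0], [0, 0, 0]], [[0, 0, 0], [0, 0, 0]], [[0, 0, 0], [0, 0, 0]]]' --gripper 255

```text
t: 5.2
position: [482.0, 132.7, 36.7]
tool_rot: [-3.141, 0.0, 0.847]
force: [-0.5, 0.1, 0.1]
gripper_width: 27.4
finger_force: 30.0
```

Emit:
jog_arm --plan '[[[0, 0, 15], [0, 0, 0]], [[0, 0, 40], [0, 0, 0]], [[0, 0, 40], [0, 0, 0]], [[0, 0, 40], [0, 0, 0]], [[6.6, -28.5, 5], [0, 0, -1.95]], [[6.6, -28.5, 5], [0, 0, -1.95]], [[6.6, -28.5, 5], [0, 0, -1.95]], [[6.6, -28.5, 5], [0, 0, -1.95]], [[6.6, -28.5, 5], [0, 0, -1.95]], [[6.6, -28.5, 5], [0, 0, -1.95]], [[6.6, -28.5, 5], [0, 0, -1.95]], [[6.6, -28.5, 5], [0, 0, -1.95]], [[6.6, -28.5, 5], [0, 0, -1.95]], [[0, 0, 0], [0, 0, 0]], [[0, 0, 0], [0, 0, 0]]]'

```text
t: 7.08
position: [541.2, -123.5, 216.8]
tool_rot: [-3.141, -0.0, 0.541]
force: [-0.3, 0.6, -1.4]
gripper_width: 27.7
finger_force: 30.0
```

```bash
python3 - <<'E'
from h import *
c=optics.get_calibration("wrist"); s=manip.sense()
p,d=optics.camera("wrist"); cv2.imwrite("pics/w3.png",p[:,:,::-1])
import pickle; pickle.dump(c,open("w3.pkl","wb")); print(s["position"],np.degrees(s["tool_rot"]),s["t"])
E
```

```text
[ 541.2222206  -123.46445584  216.78420599] [-1.79969455e+02 -5.31843813e-03  3.10022261e+01] 7.075
```

View pics/w3.png

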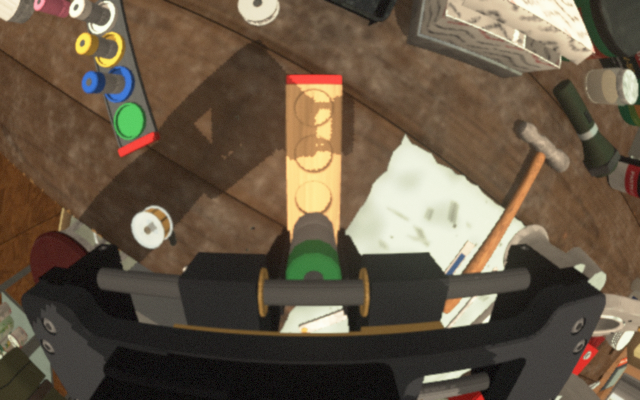

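The green lifter is held upright. The block's holes are at (314,107) for the red end, then (313,154) and (313,196).

```bash
python3 - <<'E'
from h import *
import pickle; c=pickle.load(open("w3.pkl","rb"))
print(np.round(ray("wrist",[(314,107),(313,154),(313,196),(314.5,79)],16,c)[:,:2],1))
E
```

```text
[[ 615.5  -80. ]
 [ 566.3 -108.1]
 [ 521.3 -135.1]
 [ 644.7  -63.1]]
```

Emit:
jog_arm --plan '[[[24.5, 14.7, 0], [0, 0, 0]], [[24.5, 14.7, 0], [0, 0, 0]], [[24.5, 14.6, 0], [0, 0, 0]], [[0, 0, -35], [0, 0, 0]], [[0, 0, -35], [0, 0, 0]], [[0, 0, -35], [0, 0, 0]], [[0, 0, -30], [0, 0, 0]], [[0, 0, -20], [0, 0, 0]], [[0, 0, -10], [0, 0, 0]], [[0, 0, -8], [0, 0, 0]], [[0, 0, -5], [0, 0, 0]], [[0, 0, -3], [0, 0, 0]], [[0, 0, -1.4], [0, 0, 0]], [[0, 0, 0], [0, 0, 0]], [[0, 0, 0], [0, 0, 0]]]'

```text
t: 9.0
position: [615.2, -80.0, 34.6]
tool_rot: [3.141, -0.0, 0.541]
force: [-0.1, 0.1, -1.9]
gripper_width: 27.6
finger_force: 30.0
```

Emit:
jog_arm --plan '[[[0, 0, -0.5], [0, 0, 0]], [[0, 0, -0.4], [0, 0, 0]], [[0, 0, 0], [0, 0, 0]], [[0, 0, 0], [0, 0, 0]]]'

```text
t: 9.5
position: [615.2, -80.0, 33.7]
tool_rot: [3.141, -0.0, 0.541]
force: [-0.8, 0.5, 1.6]
gripper_width: 27.5
finger_force: 30.0
```

Emit:
jog_arm --plan '[[[0, 0, 0], [0, 0, 0]], [[0, 0, 0], [0, 0, 0]], [[0, 0, 0], [0, 0, 0]], [[0, 0, 0], [0, 0, 0]], [[0, 0, 0], [0, 0, 0]], [[0, 0, 0], [0, 0, 0]], [[0, 0, 20], [0, 0, 0]], [[0, 0, 43.3], [0, 0, 0]], [[0, 0, 43.3], [0, 0, 0]], [[-12, 32, 0], [0, 0, 2.2]], [[-12, 32, 0], [0, 0, 2.2]], [[-12, 32, 0], [0, 0, 2.2]], [[-12, 32, 0], [0, 0, 2.2]], [[-12, 32, 0], [0, 0, 2.2]], [[-12, 32, 0], [0, 0, 2.2]], [[-12, 32, 0], [0, 0, 2.2]], [[-12, 31.9, 0], [0, 0, 2.15]], [[0, 0, 0], [0, 0, 0]], [[0, 0, 0], [0, 0, 0]]]' --gripper 0

```text
t: 11.88
position: [519.6, 175.7, 141.0]
tool_rot: [3.14, -0.001, 0.847]
force: [1.4, 0.0, -0.4]
gripper_width: 95.1
finger_force: 0.0
```

```bash
python3 - <<'E'
from h import *
p,d=optics.camera("wrist"); cv2.imwrite("pics/w4.png",p[:,:,::-1])
E
```

```text
(no output)
```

View pics/w4.png

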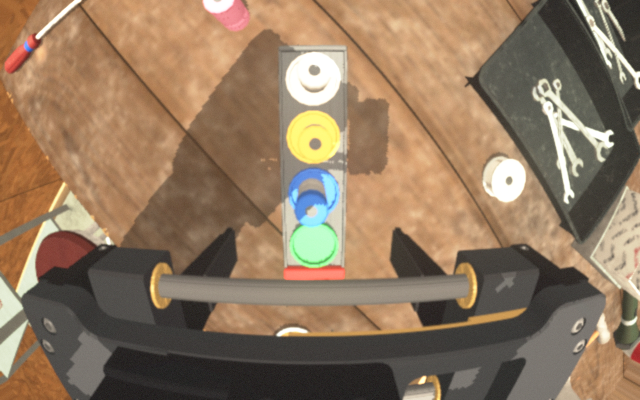

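The green seat is empty, and the blue lifter at (312,208) is centred between the fingers. Next I'll go down and grip it.

Emit:
jog_arm --plan '[[[0, 0, -30], [0, 0, 0]], [[0, 0, -30], [0, 0, 0]], [[0, 0, -25], [0, 0, 0]], [[0, 0, -12], [0, 0, 0]], [[0, 0, -6.3], [0, 0, 0]], [[0, 0, 0], [0, 0, 0]], [[0, 0, 0], [0, 0, 0]]]'

```text
t: 12.8
position: [519.9, 176.1, 37.8]
tool_rot: [3.14, -0.002, 0.847]
force: [-0.1, 0.1, 0.4]
gripper_width: 94.8
finger_force: 0.0
```

Emit:
jog_arm --plan '[[[0, 0, 0], [0, 0, 0]], [[0, 0, 0], [0, 0, 0]], [[0, 0, 0], [0, 0, 0]], [[0, 0, 0], [0, 0, 0]], [[0, 0, 0], [0, 0, 0]], [[0, 0, 0], [0, 0, 0]], [[0, 0, 0], [0, 0, 0]]]' --gripper 255

```text
t: 13.68
position: [519.0, 176.0, 36.7]
tool_rot: [-3.142, 0.0, 0.847]
force: [0.3, -0.3, 0.0]
gripper_width: 30.6
finger_force: 0.0
```

Emit:
jog_arm --plan '[[[0, 0, 0], [0, 0, 0]], [[0, 0, 0], [0, 0, 0]], [[0, 0, 0], [0, 0, 0]], [[0, 0, 15], [0, 0, 0]], [[0, 0, 45], [0, 0, 0]], [[0, 0, 45], [0, 0, 0]], [[6, -35, 0], [0, 0, -2.2]], [[6, -35, 0], [0, 0, -2.2]], [[6, -35, 0], [0, 0, -2.2]], [[6, -36, 0], [0, 0, -2.2]], [[6, -36, 0], [0, 0, -2.2]], [[6, -36, 0], [0, 0, -2.2]], [[6, -36, 0], [0, 0, -2.2]], [[6, -36, 0], [0, 0, -2.15]], [[0, 0, 0], [0, 0, 0]], [[0, 0, 0], [0, 0, 0]]]'

```text
t: 15.68
position: [566.9, -108.7, 142.1]
tool_rot: [-3.141, -0.0, 0.541]
force: [-0.1, 1.2, -0.8]
gripper_width: 26.8
finger_force: 30.0
```

```bash
python3 - <<'E'
from h import *
p,d=optics.camera("wrist"); cv2.imwrite("pics/w5.png",p[:,:,::-1])
E
```

```text
(no output)
```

View pics/w5.png

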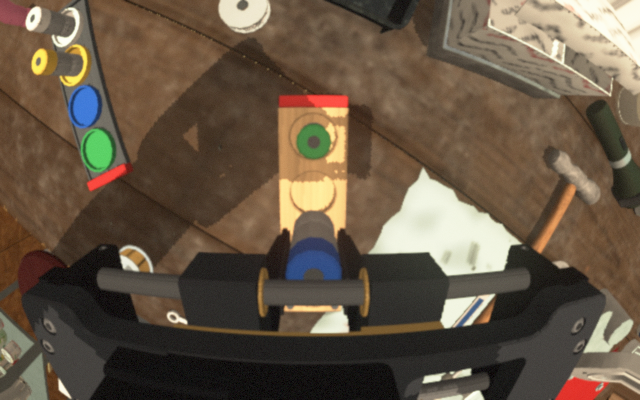

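Green stands upright in the red-end hole at (314,140), and blue is held upright above hole 2. I'll lower it.

Emit:
jog_arm --plan '[[[0, 0, -30], [0, 0, 0]], [[0, 0, -30], [0, 0, 0]], [[0, 0, -20], [0, 0, 0]], [[0, 0, -10], [0, 0, 0]], [[0, 0, -8], [0, 0, 0]], [[0, 0, -5], [0, 0, 0]], [[0, 0, -3], [0, 0, 0]], [[0, 0, -1.4], [0, 0, 0]], [[0, 0, 0], [0, 0, 0]], [[0, 0, -0.5], [0, 0, 0]], [[0, 0, -0.4], [0, 0, 0]], [[0, 0, 0], [0, 0, 0]], [[0, 0, 0], [0, 0, 0]]]'

```text
t: 17.35
position: [567.2, -109.1, 33.7]
tool_rot: [3.141, -0.0, 0.541]
force: [-0.2, 0.8, 1.4]
gripper_width: 27.4
finger_force: 30.0
```

Emit:
jog_arm --plan '[[[0, 0, 0], [0, 0, 0]], [[0, 0, 0], [0, 0, 0]], [[0, 0, 0], [0, 0, 0]], [[0, 0, 0], [0, 0, 0]], [[0, 0, 0], [0, 0, 0]], [[0, 0, 0], [0, 0, 0]], [[0, 0, 20], [0, 0, 0]], [[0, 0, 43.3], [0, 0, 0]], [[0, 0, 43.3], [0, 0, 0]], [[-1.1, 36, 0], [0, 0, 1.95]], [[-1.1, 36, 0], [0, 0, 1.95]], [[-1.1, 36, 0], [0, 0, 1.95]], [[-1.1, 36, 0], [0, 0, 1.95]], [[-1.1, 36, 0], [0, 0, 1.95]], [[-1.1, 36, 0], [0, 0, 1.95]], [[-1.1, 36, 0], [0, 0, 1.95]], [[-1.1, 36, 0], [0, 0, 1.95]], [[-1.1, 36, 0], [0, 0, 1.95]], [[0, 0, 0], [0, 0, 0]]]' --gripper 0

```text
t: 19.73
position: [557.3, 217.0, 141.7]
tool_rot: [3.141, -0.002, 0.85]
force: [-0.4, -0.3, 0.6]
gripper_width: 94.9
finger_force: 0.0
```

Emit:
jog_arm --plan '[[[0, 0, 0], [0, 0, 0]], [[0, 0, -30], [0, 0, 0]], [[0, 0, -30], [0, 0, 0]], [[0, 0, -25], [0, 0, 0]], [[0, 0, -12], [0, 0, 0]], [[0, 0, -6.3], [0, 0, 0]], [[0, 0, 0], [0, 0, 0]], [[0, 0, 0], [0, 0, 0]]]'

```text
t: 20.72
position: [558.0, 215.2, 37.9]
tool_rot: [3.141, -0.002, 0.847]
force: [0.3, 1.0, 0.0]
gripper_width: 95.5
finger_force: 0.0
```

Emit:
jog_arm --plan '[[[0, 0, 0], [0, 0, 0]], [[0, 0, 0], [0, 0, 0]], [[0, 0, 0], [0, 0, 0]], [[0, 0, 0], [0, 0, 0]], [[0, 0, 0], [0, 0, 0]], [[0, 0, 0], [0, 0, 0]], [[0, 0, 0], [0, 0, 0]], [[0, 0, 0], [0, 0, 0]], [[0, 0, 0], [0, 0, 0]]]' --gripper 255

```text
t: 21.85
position: [557.1, 215.0, 36.7]
tool_rot: [-3.141, 0.0, 0.847]
force: [0.1, 0.1, 0.1]
gripper_width: 28.0
finger_force: 30.0
```

Emit:
jog_arm --plan '[[[0, 0, 15], [0, 0, 0]], [[0, 0, 45], [0, 0, 0]], [[0, 0, 45], [0, 0, 0]], [[-3.8, -35.3, 0], [0, 0, -1.75]], [[-3.8, -35.3, 0], [0, 0, -1.75]], [[-3.8, -35.3, 0], [0, 0, -1.75]], [[-3.8, -35.3, 0], [0, 0, -1.75]], [[-3.8, -35.3, 0], [0, 0, -1.75]], [[-3.8, -35.3, 0], [0, 0, -1.75]], [[-3.8, -35.3, 0], [0, 0, -1.75]], [[-3.8, -35.3, 0], [0, 0, -1.75]], [[-3.8, -35.3, 0], [0, 0, -1.75]], [[-3.8, -35.3, 0], [0, 0, -1.75]], [[0, 0, 0], [0, 0, 0]], [[0, 0, 0], [0, 0, 0]]]'

```text
t: 23.72
position: [519.2, -137.8, 142.1]
tool_rot: [3.142, -0.0, 0.542]
force: [0.7, -0.2, -2.0]
gripper_width: 27.6
finger_force: 30.0
```

```bash
python3 - <<'E'
from h import *
p,d=optics.camera("wrist"); cv2.imwrite("pics/w6.png",p[:,:,::-1])
E
```

```text
(no output)
```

View pics/w6.png

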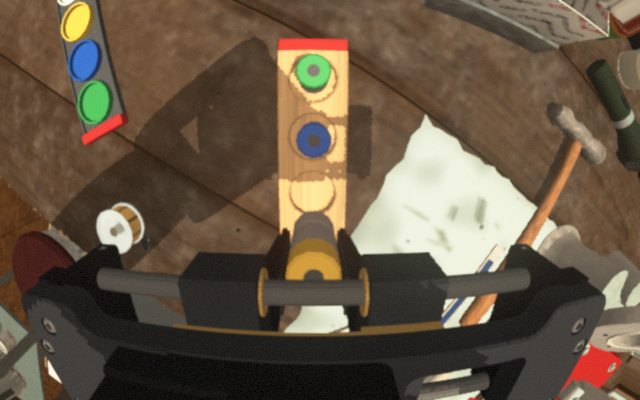

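Green at (313,71) and blue at (314,139) stand in holes 1 and 2, and yellow is held above hole 3. I'll lower it.

Emit:
jog_arm --plan '[[[0, 0, -30], [0, 0, 0]], [[0, 0, -30], [0, 0, 0]], [[0, 0, -20], [0, 0, 0]], [[0, 0, -10], [0, 0, 0]], [[0, 0, -8], [0, 0, 0]], [[0, 0, -5], [0, 0, 0]], [[0, 0, -3], [0, 0, 0]], [[0, 0, -1.4], [0, 0, 0]], [[0, 0, 0], [0, 0, 0]], [[0, 0, -0.5], [0, 0, 0]], [[0, 0, -0.4], [0, 0, 0]], [[0, 0, 0], [0, 0, 0]], [[0, 0, 0], [0, 0, 0]]]'

```text
t: 25.4
position: [519.3, -138.1, 33.6]
tool_rot: [3.141, -0.0, 0.542]
force: [-0.6, -0.3, -0.3]
gripper_width: 27.5
finger_force: 30.0
```

Emit:
jog_arm --plan '[[[0, 0, -0.3], [0, 0, 0]], [[0, 0, 0], [0, 0, 0]], [[0, 0, 0], [0, 0, 0]]]'

```text
t: 25.78
position: [519.4, -138.1, 33.7]
tool_rot: [3.141, -0.0, 0.542]
force: [-2.6, 1.1, 5.1]
gripper_width: 27.6
finger_force: 30.0
```

Emit:
jog_arm --plan '[[[0, 0, 0], [0, 0, 0]], [[0, 0, 0], [0, 0, 0]], [[0, 0, 0], [0, 0, 0]], [[0, 0, 0], [0, 0, 0]], [[0, 0, 0], [0, 0, 0]], [[0, 0, 0], [0, 0, 0]], [[0, 0, 20], [0, 0, 0]], [[0, 0, 43.5], [0, 0, 0]], [[0, 0, 43.5], [0, 0, 0]], [[6.8, 35.9, 0], [0, 0, 1.6]], [[6.8, 35.9, 0], [0, 0, 1.6]], [[6.8, 35.9, 0], [0, 0, 1.6]], [[6.8, 35.9, 0], [0, 0, 1.6]], [[6.8, 35.9, 0], [0, 0, 1.6]], [[6.8, 35.9, 0], [0, 0, 1.6]], [[6.8, 35.9, 0], [0, 0, 1.6]], [[6.8, 35.9, 0], [0, 0, 1.6]], [[6.8, 35.9, 0], [0, 0, 1.6]], [[6.8, 35.9, 0], [0, 0, 1.6]], [[6.8, 35.9, 0], [0, 0, 1.6]]]' --gripper 0

```text
t: 28.28
position: [594.0, 258.1, 140.0]
tool_rot: [3.142, 0.0, 0.85]
force: [0.3, 0.5, 0.3]
gripper_width: 95.2
finger_force: 0.0
```

Emit:
jog_arm --plan '[[[0, 0, 0], [0, 0, 0]], [[0, 0, 0], [0, 0, 0]], [[0, 0, -30], [0, 0, 0]], [[0, 0, -30], [0, 0, 0]], [[0, 0, -25], [0, 0, 0]], [[0, 0, -12], [0, 0, 0]], [[0, 0, -6.4], [0, 0, 0]], [[0, 0, 0], [0, 0, 0]], [[0, 0, 0], [0, 0, 0]]]'

```text
t: 29.4
position: [594.8, 257.1, 38.0]
tool_rot: [3.141, -0.002, 0.849]
force: [0.4, -0.1, 0.8]
gripper_width: 95.0
finger_force: 0.0
```

Emit:
jog_arm --plan '[[[0, 0, 0], [0, 0, 0]], [[0, 0, 0], [0, 0, 0]], [[0, 0, 0], [0, 0, 0]], [[0, 0, 0], [0, 0, 0]], [[0, 0, 0], [0, 0, 0]], [[0, 0, 0], [0, 0, 0]], [[0, 0, 0], [0, 0, 0]], [[0, 0, 0], [0, 0, 0]], [[0, 0, 0], [0, 0, 0]]]' --gripper 255

```text
t: 30.52
position: [593.9, 256.9, 36.7]
tool_rot: [-3.141, -0.0, 0.849]
force: [-0.3, -0.1, 0.2]
gripper_width: 27.6
finger_force: 30.0
```

Emit:
jog_arm --plan '[[[0, 0, 15], [0, 0, 0]], [[0, 0, 45], [0, 0, 0]], [[0, 0, 45], [0, 0, 0]], [[-10.2, -35.3, 0], [0, 0, -1.47]], [[-10.2, -35.3, 0], [0, 0, -1.47]], [[-10.2, -35.3, 0], [0, 0, -1.47]], [[-10.2, -35.3, 0], [0, 0, -1.47]], [[-10.2, -35.3, 0], [0, 0, -1.47]], [[-10.2, -35.3, 0], [0, 0, -1.47]], [[-10.2, -35.3, 0], [0, 0, -1.47]], [[-10.2, -35.3, 0], [0, 0, -1.47]], [[-10.2, -35.3, 0], [0, 0, -1.47]], [[-10.2, -35.3, 0], [0, 0, -1.47]], [[-10.2, -35.3, 0], [0, 0, -1.47]], [[-10.5, -35.5, 0], [0, 0, -1.47]], [[0, 0, 0], [0, 0, 0]], [[0, 0, 0], [0, 0, 0]]]'

```text
t: 32.65
position: [471.4, -166.7, 142.2]
tool_rot: [3.141, -0.001, 0.541]
force: [-0.3, -0.4, -0.8]
gripper_width: 27.5
finger_force: 30.0
```

```bash
python3 - <<'E'
from h import *
p,d=optics.camera("wrist"); cv2.imwrite("pics/w7.png",p[:,:,::-1])
E
```

```text
(no output)
```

View pics/w7.png

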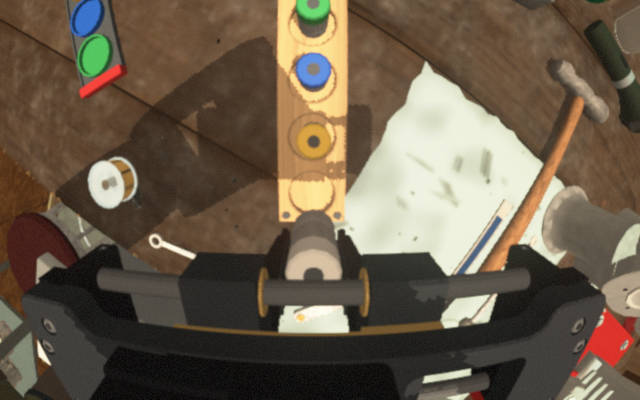

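Yellow stands in hole 3 at (313,141). White is held over hole 4, whose rim is at (313,188). I'll lower it.

Emit:
jog_arm --plan '[[[0, 0, -30], [0, 0, 0]], [[0, 0, -30], [0, 0, 0]], [[0, 0, -20], [0, 0, 0]], [[0, 0, -10], [0, 0, 0]], [[0, 0, -8], [0, 0, 0]], [[0, 0, -5], [0, 0, 0]], [[0, 0, -3], [0, 0, 0]], [[0, 0, -1.4], [0, 0, 0]], [[0, 0, 0], [0, 0, 0]], [[0, 0, -0.5], [0, 0, 0]], [[0, 0, -0.4], [0, 0, 0]], [[0, 0, 0], [0, 0, 0]], [[0, 0, 0], [0, 0, 0]]]'

```text
t: 34.33
position: [471.4, -167.0, 33.6]
tool_rot: [3.141, -0.0, 0.541]
force: [-0.7, 0.1, 0.7]
gripper_width: 27.5
finger_force: 30.0
```

Emit:
jog_arm --plan '[[[0, 0, -0.2], [0, 0, 0]], [[0, 0, 0], [0, 0, 0]]]'

```text
t: 34.58
position: [471.4, -167.0, 33.6]
tool_rot: [3.141, -0.0, 0.541]
force: [-1.3, 0.3, 3.6]
gripper_width: 27.8
finger_force: 30.0
```

Emit:
jog_arm --plan '[[[0, 0, 0], [0, 0, 0]], [[0, 0, 0], [0, 0, 0]], [[0, 0, 0], [0, 0, 0]], [[0, 0, 0], [0, 0, 0]], [[0, 0, 0], [0, 0, 0]], [[0, 0, 0], [0, 0, 0]], [[0, 0, 20], [0, 0, 0]], [[0, 0, 40], [0, 0, 0]], [[0, 0, 40], [0, 0, 0]], [[0, 0, 40], [0, 0, 0]], [[-10, 35, 0], [0, 0, 0]], [[-10, 35, 0], [0, 0, 0]], [[-10, 35, 0], [0, 0, 0]], [[-10, 35, 0], [0, 0, 0]], [[-10, 35, 0], [0, 0, 0]], [[0, 35, 0], [0, 0, 0]], [[0, 35, 0], [0, 0, 0]], [[0, 0, 0], [0, 0, 0]], [[0, 0, 0], [0, 0, 0]]]' --gripper 0

```text
t: 36.95
position: [421.2, 77.8, 173.1]
tool_rot: [3.141, 0.0, 0.541]
force: [0.4, -0.3, 0.7]
gripper_width: 95.1
finger_force: 0.0
```

```bash
python3 - <<'E'
from h import *
a,_=optics.camera("top"); b,_=optics.camera("scene")
f=lambda p:cv2.resize(p,(780,290),interpolation=cv2.INTER_CUBIC)
cv2.imwrite("pics/end.png",np.vstack([f(a[135:250,220:530]),f(b[110:220,250:546])])[:,:,::-1])
E
```

```text
(no output)
```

View pics/end.png

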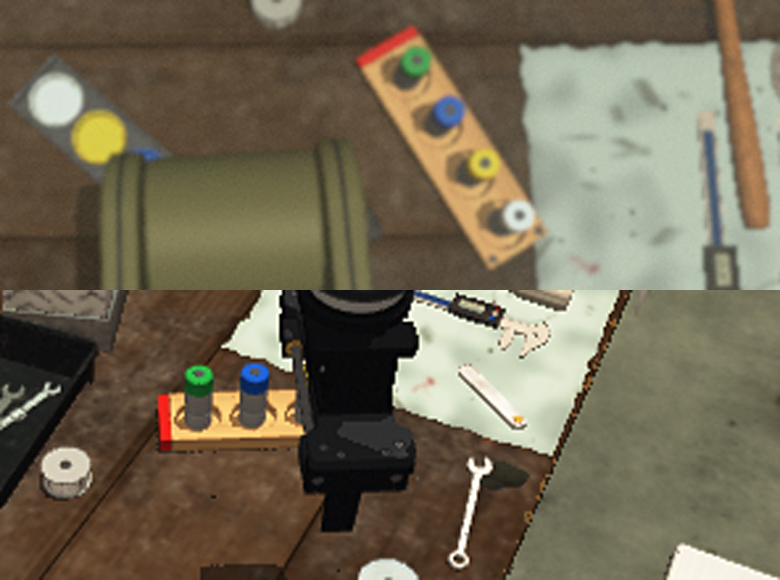

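From the red end of the block, green, blue, yellow and white all stand upright in their holes, at (415,62), (448,112), (484,163) and (518,215) in the upper part of the picture. The arm is clear of everything.

```bash
python3 -c "
from plant import manip
print(manip.close_job())"
```

```text
the job is handed in; nothing more can be done
None
```

The job is handed in: all four lifters stand upright in the assembly block, in order from its red end green, blue, yellow, white, at about 37 s of the 112 s allowed.

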